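Free the seized bridge former

TASK

In this spectacle-frame workshop the red bridge former has seized in its aluminium block. A straight pull would only lift the loose block off its base, so work the former out by twisting it back and forth, in swings of 30 degrees or more, while drawing it up a little with each swing; keep the block down on its base. Then put the red former in the yellow tray, let go, and leave the blue former alone.

Things in the scene. Friction and masses are not known exactly. Their poses are not given: they have to be found in the camera images.
- red_former_mid (a point): Centre, half-way up, of the red bridge former: 70 mm tall, 0.11-0.21 kg, z up its axis. From below: steel shank 18 mm dia x 22, collar 26 dia x 4, red flat head 44 high, 40 along x, 14 thick along y, round-topped. Starts upright, shank in the bore, x along the block's x, this point 13 mm above the block's top. Grip the flats (closing along y) 20 mm above this point, at 40-60 N.
- red_block_top (a point): Centre of top face of the red former's loose aluminium block, 100 (x) x 90 x 45 mm, 1.1 kg, z up, 53 mm above bench when seated on its base; 2 corner pins 4 mm proud stop it turning. The bore grips till the former is up 16 mm: straight pull 16-24 N, more than the block weighs. Turning 10 degrees per 0.5 mm of rise it takes 6-10 N, 0.1-0.2 Nm; over 0.8 mm per 10 degrees may lift the block.
- tray: Open yellow plastic tray fixed to the bench: 130 mm along x, 180 mm along y, walls 30 mm high and 4 mm thick, floor 4 mm thick. The origin is the centre of its underside, on the bench.
- blue_former_mid (a point): Centre of a like former with a blue head, in a like block of its own, to be left alone. The red and blue stations may be on either side.
There are look-alikes about, which are no part of the job. What is shaped like the part that bears red_block_top but brown or orange is not meant.

How it is judged:
By the outcome, as a careful person would: the job done as asked, in the order asked, and still so for the second after the job is handed in, with the robot touching nothing.
It also fails if it takes over 58 s, if anything falls off the work surface, if the arm or the gripper's body presses on something with over 40 N, if the wrist force passes 120 N, or if a joint passes its speed limit or range.

ROBOT

A 6-joint arm with a two-finger parallel gripper is mounted at the origin on the work surface. World frame = base frame: x ahead of the robot, y to its left, z up, the work surface at z = 0. Lengths are in m, angles in degrees, forces in N, time in s.
With the tool pointing down it reaches from about 0.25 to 0.725 m from the base axis. Payload 9.7 kg.
Tool frame: the origin (TCP) lies on the centre line of the jaws, within the pads' length; the fingertips stand 17 mm ahead of it and the grasp point (between the pads) lies 2 mm behind it (bot.tip_extent is the distance from the TCP to the fingertips, in m); z points along the fingers, y is the line along which they close (so a half turn about z gives the same grasp; the last joint's range is limited). The gripper opens to 85 mm and grips with 20 to 120 N. Pads are 22 mm wide; open, the fingers measure 114 mm over their backs; the gripper's body (76 mm by 85 mm) begins 54 mm behind the grasp point. The pads swing forward as they close: fully open they stand 13 mm farther back than shut.
Start: joints at [72.479, 4.979, 10.078, 95.1, 0, 90], TCP at [0.166, 0.524, 0.214] pointing down, gripper open.
Joint ranges: [-179.16, 179.16], [-48.56, 103.87], [-65.8, 70.77], [-126.05, 130.52], [-82.76, 87.17], [-180, 180]. Speed limits (degrees/s): [127.2, 127.2, 147.25, 180, 180, 180].

INTERFACE

Orientations are given as [roll, pitch, yaw] about the fixed x, y, z axes, in that order (R = Rz(yaw) Ry(pitch) Rx(roll)).
In Python, from workcell import bot gives the robot as it stands.
- The arm moves only by the tool carry_out, never from a script. Its argument "moves" is text: rows parted by semicolons, each of 7 numbers parted by spaces: the shift along the tool's x, y, z in mm, then the turn, a rotation vector about the tool's x, y, z in degrees, then the finger opening in mm, from 0 to 85.4. A call has 1 to 20 rows; each row is the pose to reach, as a shift and turn from the pose commanded when the call began, along the tool's axes at that moment; what a row does not reach only later rows make up. A row lasts 1/10 s, in which the tool goes at most 50 mm and 8.59 degrees, less where a joint would pass 70% of its speed; a pose out of reach is approached as far as the arm can. A call with a gripper value outside its range is refused whole. The fingers move at their own pace and stop on an object; "force" is the grip in N (left out, the last holds). Time passes only in rows, so rows that repeat a pose let the fingers close. It gives the time, the measured TCP pose, the force, the opening and the grip force at its end, in the units of the state.
- bot.get_obs(): the state, without advancing time (a new reading comes with each control period).
- bot.camera(name): name is "scene" or "top"; returns a dict with "img" (384x512x3 uint8, red, green, blue), "mtx" (3x3 intrinsics, pixels), "position" and "orientation" of the camera in the world. Camera axes: x right, y up, looking along -z (the intrinsics and any distortion apply to the point x, -y, -z); pixel columns grow to the right and rows downward; lengths in m; the calibration is good to about 2 mm. A picture is of the moment at which its call begins. There is no depth.
- bot.job_done(): hands the job in; it is judged then, once.
The state is a dict: "time": time; "q": joint angles; "qd": joint speeds; "joint_efforts": joint torques, N m; "ee_pos": TCP position; "tcp_rot": TCP orientation; "wrist_force": force on the tool from outside, world axes, zero at the start; "torque": the same for the moment, N m; "opening": finger opening in m; "grasp_force": force on a finger pad.
Only numpy, scipy, OpenCV 4.12 (cv2) and the standard library are available. Lean on these libraries where they do the work, as an engineer would, in place of code of your own. Each camera call takes 0.05 s, during which the arm holds its last target. There are 200 camera calls.

## Working session

There is one attempt and no reset: what is moved stays moved. The work goes in short steps, Python scripts to look and compute and a tool call to move; the robot and the scene stay as the last step left them, time stands still between calls to the robot, and variables do not carry over. Pictures are saved under pics/ and viewed, at most 10 in all, crops included, and the job is handed in when it is done.

Besides the shell and the picture viewer there is one more tool, called after "Call:" in YAML: its name, and indented under it one key for each argument. carry_out: Moves the arm, as the interface text tells. Its arguments: {"type":"object","properties":{"moves":{"type":"string"},"force":{"type":"number"}},"required":["moves"]}

```bash
mkdir -p pics
python3 - <<'E'
from workcell import bot
import cv2,json
import numpy as np
for n in("scene","top"):
    c=bot.camera(n);cv2.imwrite(f"pics/{n}0.png",cv2.resize(c["img"][:,:,::-1],(768,576)))
    print(n,{k:np.array(v).round(4).tolist() for k,v in c.items() if k!="img"})
print(bot.get_obs())
E
```

```text
scene {'mtx': [[429.9355, 0.0, 261.1056], [0.0, 429.9355, 190.4364], [0.0, 0.0, 1.0]], 'position': [0.9797, 0.5, 0.717], 'orientation': [50.3064, 0.5134, 137.0944]}
top {'mtx': [[364.9126, 0.0, 258.0023], [0.0, 364.9126, 189.5852], [0.0, 0.0, 1.0]], 'position': [0.3498, -0.0736, 0.9201], 'orientation': [7.7444, -1.2418, -89.9844]}
{'time': 0.1, 'q': array([7.24783524e+01, 5.00820602e+00, 1.00390598e+01, 9.50987298e+01,
       5.53365705e-04, 9.00007454e+01]), 'qd': array([ 0.02464804, -0.04275991,  0.11820488,  0.01761435, -0.07584998,
        0.01100625]), 'joint_efforts': array([ 1.42027202e-03, -5.21560478e+01,  4.65654445e+01,  1.59457169e-02,
        1.94676488e-05,  1.20321566e-06]), 'ee_pos': array([0.16551759, 0.52427366, 0.21345209]), 'tcp_rot': array([-1.79932124e+02, -5.52482256e-04,  1.62477606e+02]), 'wrist_force': array([-0.0951676 ,  0.40678879,  0.23727337]), 'torque': array([-0.03016231,  0.02784777,  0.0484641 ]), 'grasp_force': 0.0, 'opening': 0.08586580104610783}
```

View pics/scene0.png

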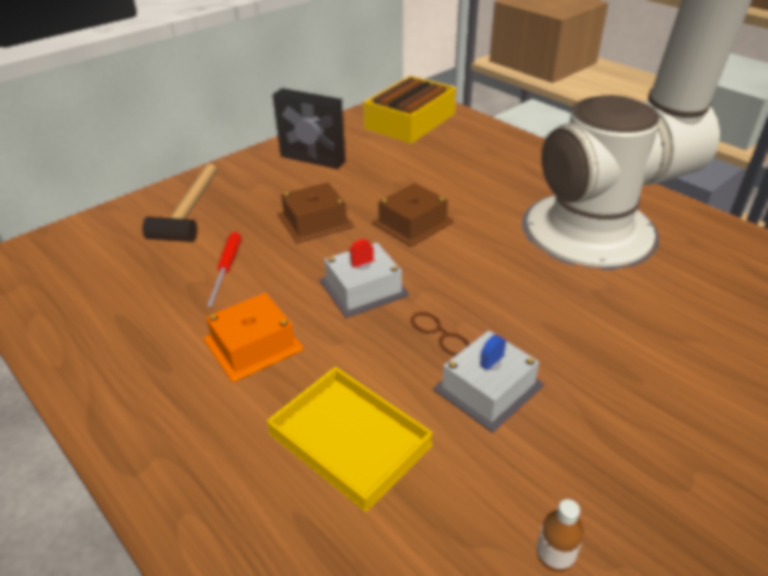

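View pics/top0.png

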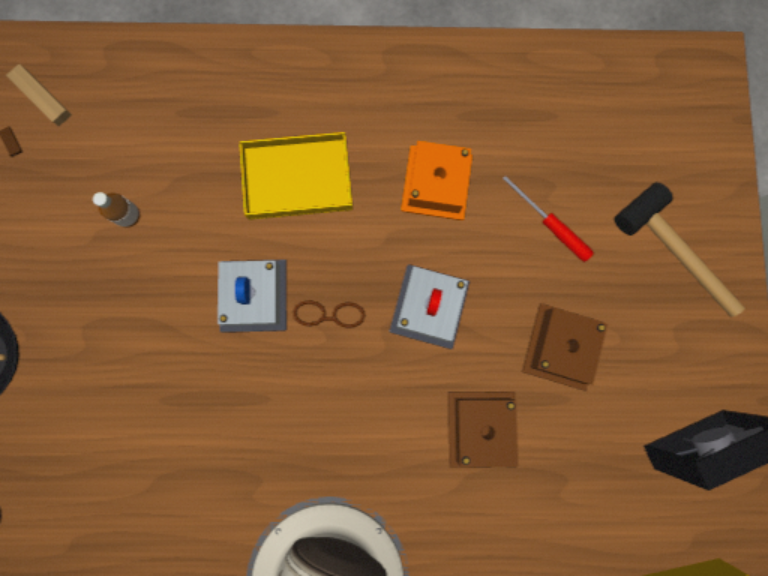

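The top view shows the red former at about (434,302), the blue one at (243,290) and the tray at about (296,175). In both pictures the robot base is at the bottom/right. Next I'll enlarge the red block and tray.

Run:
```python
import cv2,numpy as np
t=cv2.resize(cv2.imread("pics/top0.png"),(512,384),interpolation=cv2.INTER_AREA)
from workcell import bot
t=bot.camera("top")["img"][:,:,::-1]; s=bot.camera("scene")["img"][:,:,::-1]
a=cv2.resize(t[170:240,250:320],(560,560)[:2],interpolation=cv2.INTER_CUBIC)  # x8
cv2.imwrite("pics/c1.png",a)
```

```text
(no output)
```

View pics/c1.png

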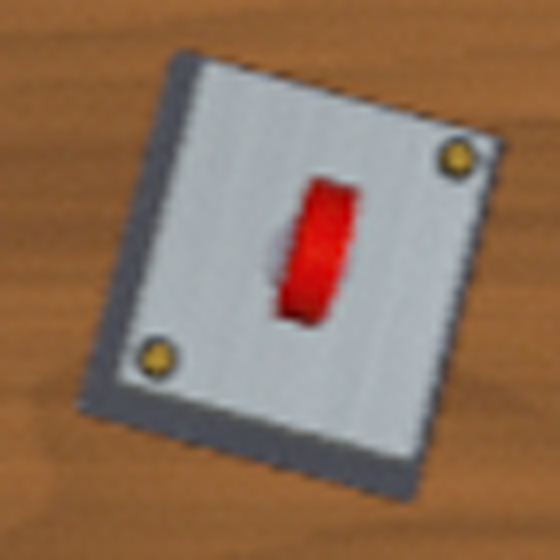

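The block's top corners in the crop (×8, origin 250,170) are TL(198,58), TR(502,142), BR(417,460) and BL(122,382). The head is tilted the same way as the block.

```bash
cat > h.py <<'E'
import numpy as np
from scipy.spatial.transform import Rotation as R
from workcell import bot
def ray(c,px,z):
    p=np.atleast_2d(px).astype(float); d=np.linalg.solve(c["mtx"],np.c_[p,np.ones(len(p))].T).T*[1,-1,-1]
    d=R.from_euler("xyz",c["orientation"],degrees=True).apply(d); o=np.array(c["position"])
    return o+d*((z-o[2])/d[:,2])[:,None]
def proj(c,P):
    q=R.from_euler("xyz",c["orientation"],degrees=True).inv().apply(np.atleast_2d(P)-c["position"])*[1,-1,-1]
    u=q@np.array(c["mtx"]).T; return u[:,:2]/u[:,2:]
E
python3 - <<'E'
from h import *
c=bot.camera("top"); np.set_printoptions(precision=4,suppress=True)
b=ray(c,np.array([[198,58],[502,142],[417,460],[122,382]])/8+[250-.44,170-.44],.053)
print(b,b.mean(0),[np.linalg.norm(b[i]-b[i-1]) for i in range(4)])
for v in (b[0]-b[3],b[1]-b[2],b[0]-b[1],b[3]-b[2]):print(np.degrees(np.arctan2(v[1],v[0])))
t=ray(c,np.array([[240,142],[345,133],[352,208],[247,217]])/1.5,.03)
print(t,t.mean(0),[np.linalg.norm(t[i]-t[i-1]) for i in range(4)])
top=ray(c,[[250+318/8,170+250/8]],.10);print("head",top)
bl=ray(c,[[243/1.5,290/1.5]],.1);print("blue",bl)
s=bot.camera("scene");m=b.mean(0);print(proj(s,[m,[*m[:2],.101],t.mean(0)])*1.5)
o=bot.get_obs();Rt=R.from_euler("xyz",o["tcp_rot"],degrees=True);print(Rt.as_matrix(),Rt.inv().apply([*m[:2],.15]-o["ee_pos"]))
E
```

```text
[[ 0.499  -0.1317  0.053 ]
 [ 0.4737 -0.2232  0.053 ]
 [ 0.3784 -0.196   0.053 ]
 [ 0.4013 -0.1086  0.053 ]] [ 0.4381 -0.1649  0.053 ] [np.float64(0.10034134711642177), np.float64(0.09491684292216737), np.float64(0.09911619244403015), np.float64(0.09042647752299682)]
-13.340419725044795
-15.914916975148715
74.55409918470956
75.28958013127502
[[ 0.7131  0.1559  0.03  ]
 [ 0.7307 -0.0213  0.03  ]
 [ 0.5995 -0.0343  0.03  ]
 [ 0.583   0.1396  0.03  ]] [0.6566 0.06   0.03  ] [np.float64(0.13112058411414698), np.float64(0.17803968722782113), np.float64(0.13193755766193313), np.float64(0.17473713570037802)]
head [[ 0.4349 -0.1632  0.1   ]]
blue [[0.4521 0.1249 0.1   ]]
[[361.9164 264.6885]
 [360.7862 241.441 ]
 [348.9674 423.2638]]
[[-0.9536  0.301  -0.0002]
 [ 0.301   0.9536 -0.0004]
 [ 0.     -0.0005 -1.    ]] [-0.4674 -0.5752  0.0641]
```

Call:
carry_out:
  moves: "-466 -574 30 0 0 -2.5 85;-466 -574 30 0 0 -2.5 85;-466 -574 30 0 0 -2.5 85;-466 -574 30 0 0 -2.5 85;-466 -574 30 0 0 -2.5 85;-466 -574 30 0 0 -2.5 85;-466 -574 30 0 0 -2.5 85;-466 -574 30 0 0 -2.5 85;-466 -574 30 0 0 -2.5 85;-466 -574 30 0 0 -2.5 85;-466 -574 30 0 0 -2.5 85;-466 -574 30 0 0 -2.5 85;-466 -574 30 0 0 -2.5 85;-466 -574 30 0 0 -2.5 85;-466 -574 30 0 0 -2.5 85;-466 -574 30 0 0 -2.5 85;-466 -574 30 0 0 -2.5 85;-466 -574 30 0 0 -2.5 85;-466 -574 30 0 0 -2.5 85"
  force: 50

```text
time: 2.2
ee_pos: [0.437, -0.1622, 0.1845]
tcp_rot: [180.0, 0.0, 165.1]
wrist_force: [0.1, 0.5, -0.3]
opening: 0.0848
grasp_force: 0.0
```

Run:
```python
from h import *
import cv2
o=bot.get_obs();Rt=R.from_euler("xyz",o["tcp_rot"],degrees=True);print(o,Rt.inv().apply([.437,-.164,.084]-o["ee_pos"]))
a=bot.camera("top");s=bot.camera("scene")
A=cv2.resize(a["img"][150:250,235:335],(400,400),interpolation=cv2.INTER_CUBIC)
B=cv2.resize(s["img"][100:220,190:310],(400,400),interpolation=cv2.INTER_CUBIC)
cv2.imwrite("pics/p2.png",np.hstack([A,B])[:,:,::-1])
```

```text
{'time': 2.2, 'q': array([-2.03683808e+01, -7.01742661e+00, -5.03625774e+00,  9.19479020e+01,
        5.96606087e-03, -5.42885500e+00]), 'qd': array([ 0.21938151, -0.07290108,  0.05756409, -0.17505921, -0.06228639,
       -0.00953349]), 'joint_efforts': array([-4.63128705e-01, -3.85393345e+01,  4.67639315e+01, -2.14351143e-02,
       -1.08108294e-02,  6.66496155e-03]), 'ee_pos': array([ 0.43703985, -0.16222561,  0.184467  ]), 'tcp_rot': array([1.79997208e+02, 3.36821046e-02, 1.65060475e+02]), 'wrist_force': array([ 0.10362305,  0.52188299, -0.26385292]), 'torque': array([0.00687638, 0.01555594, 0.00114104]), 'grasp_force': 0.0, 'opening': 0.08477800646299866} [-0.00035987 -0.00172958  0.10046714]
```

View pics/p2.png

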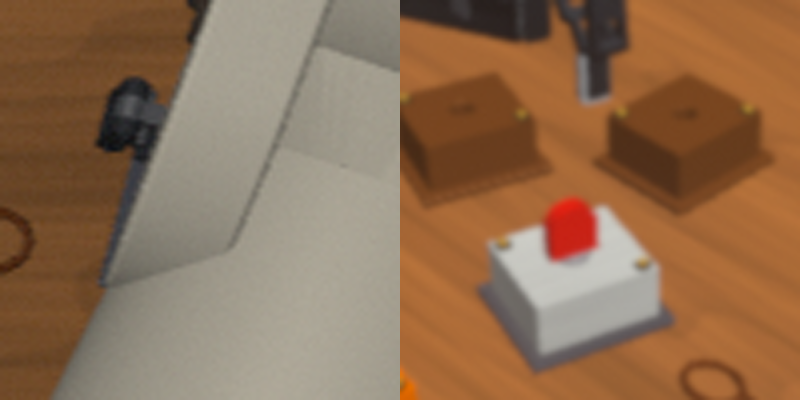

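The top camera is blocked by the arm. In the scene crop the head's top sits at (570,200), which agrees with the measured point to about 1–2 mm. Lowering and gripping.

Call:
carry_out:
  moves: "0 -2 30 0 0 0 70;0 -2 60 0 0 0 50;0 -2 80 0 0 0 50;0 -2 95 0 0 0 45;0 -2 100 0 0 0 40;0 -2 100 0 0 0 30;0 -2 100 0 0 0 25;0 -2 100 0 0 0 20;0 -2 100 0 0 0 10;0 -2 100 0 0 0 5;0 -2 100 0 0 0 5;0 -2 100 0 0 0 5;0 -2 100 0 0 0 5"
  force: 50

```text
time: 3.6
ee_pos: [0.4366, -0.1651, 0.0841]
tcp_rot: [-180.0, -0.0, 165.0]
wrist_force: [0.4, 0.2, -0.1]
opening: 0.0051
grasp_force: 0.0
```

```bash
cat > st.py <<'E'
from h import *
np.set_printoptions(precision=4,suppress=True)
o=bot.get_obs();Rt=R.from_euler("xyz",o["tcp_rot"],degrees=True)
print(o["time"],o["ee_pos"],o["tcp_rot"],o["opening"],o["grasp_force"]);print("F tool",Rt.inv().apply(o["wrist_force"]),"T",Rt.inv().apply(o["torque"]))
E
python3 st.py
```

```text
3.6 [ 0.4366 -0.1651  0.0841] [-179.9995   -0.0015  164.9772] 0.005094801548696719 0.0
F tool [-0.2938  0.3296  0.106 ] T [-0.0021 -0.0167 -0.0011]
```

The fingers closed on nothing, so I need to look.

Run:
```python
from h import *
import cv2
a=bot.camera("top");s=bot.camera("scene")
A=cv2.resize(a["img"][150:250,235:335],(400,400),interpolation=cv2.INTER_CUBIC)
B=cv2.resize(s["img"][100:220,190:310],(400,400),interpolation=cv2.INTER_CUBIC)
cv2.imwrite("pics/p3.png",np.hstack([A,B])[:,:,::-1])
```

```text
(no output)
```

View pics/p3.png

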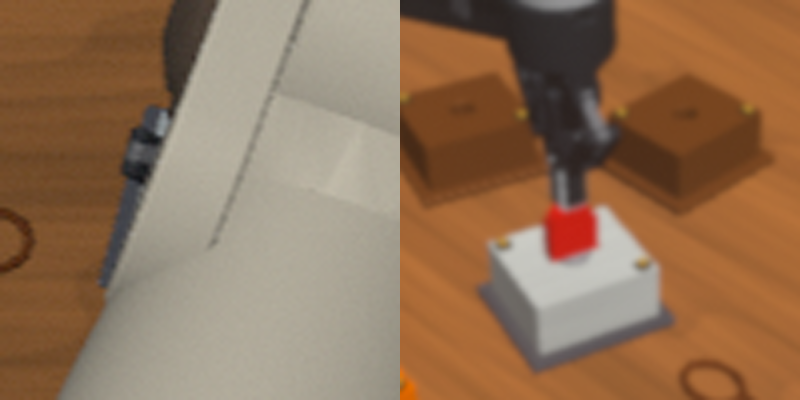

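Run:
```python
from h import *
import cv2
s=bot.camera("scene")
B=cv2.resize(s["img"][130:190,210:270],(600,600),interpolation=cv2.INTER_CUBIC)
cv2.imwrite("pics/p4.png",B[:,:,::-1])
print(bot.tip_extent)
R1=R.from_euler("z",-15,degrees=True)
f=lambda P:(proj(s,P)-[190,100])/.3
g=lambda P:(proj(s,P)-[210,130])*10
p2=np.array([.437,-.1622,0])
print("p2 tips",f([p2+R1.apply([dx,sy*.0425,.1845-.004]) for sy in(1,-1) for dx in(-.011,.011)]))
for x in(-.011,0,.011):print("now",x,g([[.4366,-.1651,z]+R1.apply([x,.008,0]) for z in(.067,.084,.101)]))
print("head flat +y base/top",g([[.437,-.1645,z]+R1.apply([x,.007,0]) for z in (.057,.101) for x in(-.02,.02)]))
```

```text
0.017
p2 tips [[209.29604793 136.82151859]
 [180.27647236 145.43133873]
 [155.68549262  79.91350699]
 [127.8995159   87.60273206]]
now -0.011 [[368.1342848  421.71168335]
 [366.0572296  366.91046837]
 [363.93728315 310.97760683]]
now 0 [[328.53055561 434.53377941]
 [326.03961265 379.66187154]
 [323.49703988 323.65263292]]
now 0.011 [[288.63646461 447.44988296]
 [285.72557882 392.5077264 ]
 [282.75413329 336.42252157]]
head flat +y base/top [[399.94658217 442.57284288]
 [256.2775523  489.50119142]
 [395.37976797 300.27800964]
 [247.76895    346.53155837]]
```

View pics/p4.png

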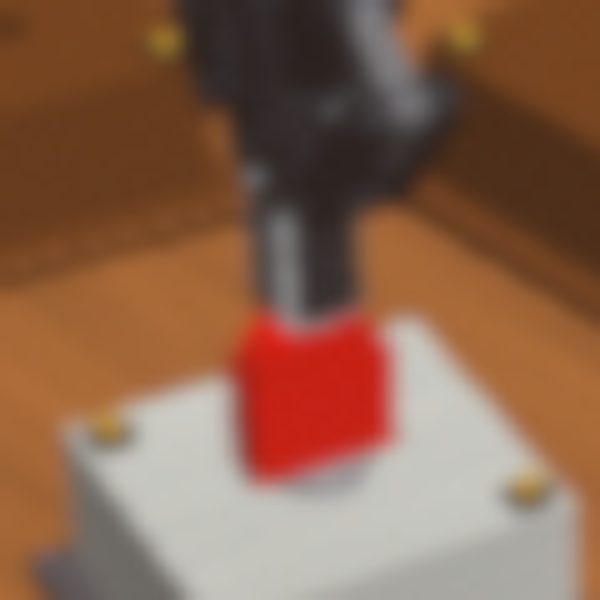

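The image says the fingertips are just above the head, at z≈0.10, so the tool sits about 33 mm higher than the pose reads. Going 9 mm lower is safe whichever is right, and closing there will test it.

Call:
carry_out:
  moves: "0 0 0 0 0 0 40;0 0 0 0 0 0 40;0 0 0 0 0 0 40;0 0 0 0 0 0 40;0 0 3 0 0 0 40;0 0 6 0 0 0 40;0 0 9 0 0 0 40;0 0 9 0 0 0 10;0 0 9 0 0 0 8;0 0 9 0 0 0 8;0 0 9 0 0 0 8;0 0 9 0 0 0 8"
  force: 20

```text
time: 4.95
ee_pos: [0.4367, -0.165, 0.0753]
tcp_rot: [180.0, 0.0, 165.0]
wrist_force: [0.2, 1.5, 2.7]
opening: 0.013
grasp_force: 22.3
```

```bash
python3 st.py
```

```text
4.95 [ 0.4367 -0.165   0.0753] [179.9904   0.014  164.9857] 0.013034672491455646 22.340209186077118
F tool [ 0.2097  1.504  -2.6868] T [-0.401   0.188  -0.0173]
```

Grip confirmed at 13 mm opening, so the fingertips really are near the top of the head and higher than stated. I'll open, go lower in small steps while watching the force, then grip.

Call:
carry_out:
  moves: "0 0 0 0 0 0 40;0 0 0 0 0 0 40;0 0 0 0 0 0 40;0 0 4 0 0 0 40;0 0 8 0 0 0 40;0 0 10 0 0 0 40;0 0 12 0 0 0 40;0 0 14 0 0 0 40"

```text
time: 5.75
ee_pos: [0.4366, -0.1651, 0.0609]
tcp_rot: [-180.0, -0.0, 165.0]
wrist_force: [0.4, 0.4, 0.8]
opening: 0.0401
grasp_force: 0.0
```

Run:
```python
from h import *
import cv2
exec(open("st.py").read())
s=bot.camera("scene")
B=cv2.resize(s["img"][130:190,210:270],(600,600),interpolation=cv2.INTER_CUBIC)
cv2.imwrite("pics/p5.png",B[:,:,::-1])
```

```text
5.75 [ 0.4366 -0.1651  0.0609] [-179.9988   -0.0048  164.9797] 0.04013219691374089 0.0
F tool [-0.2982  0.4471 -0.7886] T [ 0.0326  0.003  -0.0189]
```

View pics/p5.png

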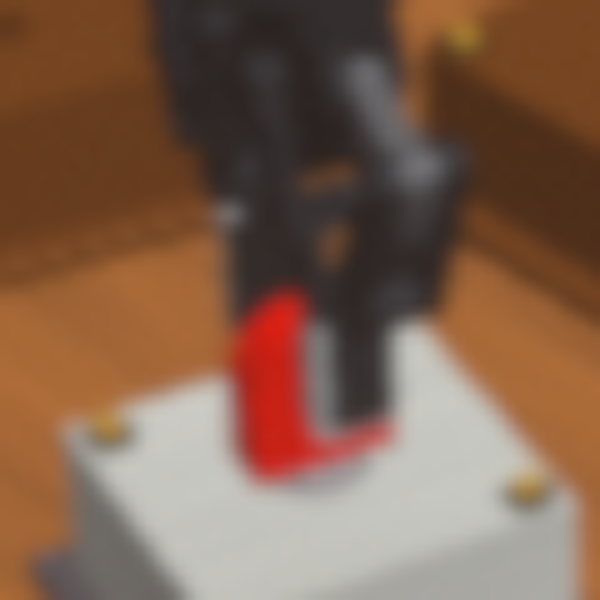

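The near fingertip is at (345,435), so z≈0.075, beside the head. Another 4 mm gives the asked grip height.

Call:
carry_out:
  moves: "0 0 2 0 0 0 40;0 0 4 0 0 0 40;0 0 4 0 0 0 20;0 0 4 0 0 0 12;0 0 4 0 0 0 8;0 0 4 0 0 0 5;0 0 4 0 0 0 5;0 0 4 0 0 0 5"
  force: 55

```text
time: 6.6
ee_pos: [0.4365, -0.1652, 0.057]
tcp_rot: [-180.0, -0.0, 165.0]
wrist_force: [-0.6, -2.1, -3.2]
opening: 0.0127
grasp_force: 55.6
```

```bash
python3 st.py
```

```text
6.6 [ 0.4365 -0.1652  0.057 ] [-179.9831   -0.012   164.9756] 0.012708612451543495 55.628063678741455
F tool [ 0.0671 -2.2367  3.2348] T [ 0.5389 -0.0309 -0.0281]
```

Call:
carry_out:
  moves: "0 0 -0.2 0 0 5 5;0 0 -0.4 0 0 10 5;0 0 -0.6 0 0 15 5;0 0 -0.8 0 0 20 5;0 0 -1 0 0 25 5;0 0 -1 0 0 20 5;0 0 -1.2 0 0 15 5;0 0 -1.4 0 0 10 5;0 0 -1.6 0 0 5 5;0 0 -1.8 0 0 0 5;0 0 -2 0 0 -5 5;0 0 -2.2 0 0 -10 5;0 0 -2.4 0 0 -15 5;0 0 -2.6 0 0 -20 5;0 0 -2.8 0 0 -25 5;0 0 -2.8 0 0 -20 5;0 0 -3 0 0 -15 5;0 0 -3.2 0 0 -10 5;0 0 -3.4 0 0 -5 5;0 0 -3.6 0 0 0 5"

```text
time: 8.6
ee_pos: [0.4362, -0.1647, 0.06]
tcp_rot: [180.0, -0.1, 164.8]
wrist_force: [-0.4, 0.2, -7.4]
opening: 0.0129
grasp_force: 55.1
```

Run:
```python
from h import *
import cv2
exec(open("st.py").read())
s=bot.camera("scene")
B=cv2.resize(s["img"][130:190,210:270],(600,600),interpolation=cv2.INTER_CUBIC)
cv2.imwrite("pics/p6.png",B[:,:,::-1])
```

```text
8.6 [ 0.4362 -0.1647  0.06  ] [179.9592  -0.0766 164.7884] 0.012883866412604583 55.09330987930298
F tool [0.4189 0.0756 7.418 ] T [-0.0023  0.0996 -0.1022]
```

View pics/p6.png

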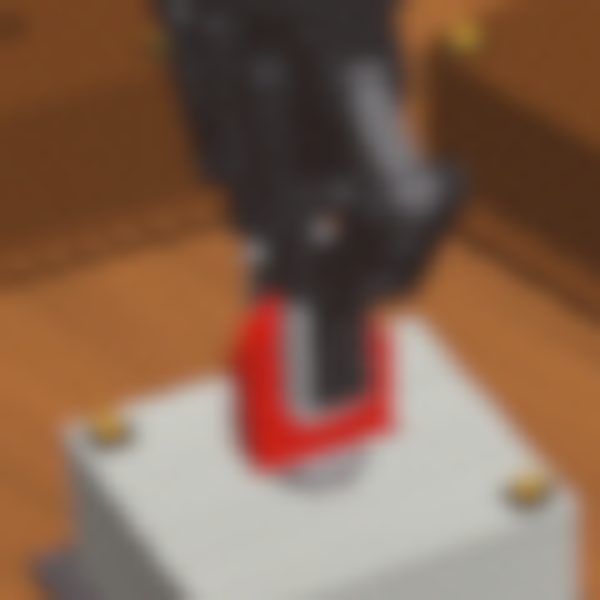

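The red head's lower edge has risen (about 260,468 against 480 before), and the block hasn't moved. The pull is 7.4 N, as expected, so I'll go on.

Call:
carry_out:
  moves: "0 0 -0.2 0 0 5 5;0 0 -0.4 0 0 10 5;0 0 -0.6 0 0 15 5;0 0 -0.8 0 0 20 5;0 0 -1 0 0 25 5;0 0 -1 0 0 20 5;0 0 -1.2 0 0 15 5;0 0 -1.4 0 0 10 5;0 0 -1.6 0 0 5 5;0 0 -1.8 0 0 0 5;0 0 -2 0 0 -5 5;0 0 -2.2 0 0 -10 5;0 0 -2.4 0 0 -15 5;0 0 -2.6 0 0 -20 5;0 0 -2.8 0 0 -25 5;0 0 -2.8 0 0 -20 5;0 0 -3 0 0 -15 5;0 0 -3.2 0 0 -10 5;0 0 -3.4 0 0 -5 5;0 0 -3.6 0 0 0 5"

```text
time: 10.65
ee_pos: [0.4365, -0.1648, 0.0638]
tcp_rot: [180.0, -0.0, 164.9]
wrist_force: [0.8, 0.2, -5.7]
opening: 0.0129
grasp_force: 55.1
```

Call:
carry_out:
  moves: "0 0 -0.2 0 0 5 5;0 0 -0.4 0 0 10 5;0 0 -0.6 0 0 15 5;0 0 -0.8 0 0 20 5;0 0 -1 0 0 25 5;0 0 -1 0 0 20 5;0 0 -1.2 0 0 15 5;0 0 -1.4 0 0 10 5;0 0 -1.6 0 0 5 5;0 0 -1.8 0 0 0 5;0 0 -2 0 0 -5 5;0 0 -2.2 0 0 -10 5;0 0 -2.4 0 0 -15 5;0 0 -2.6 0 0 -20 5;0 0 -2.8 0 0 -25 5;0 0 -2.8 0 0 -20 5;0 0 -3 0 0 -15 5;0 0 -3.2 0 0 -10 5;0 0 -3.4 0 0 -5 5;0 0 -3.6 0 0 0 5"

```text
time: 12.65
ee_pos: [0.4364, -0.1647, 0.0672]
tcp_rot: [180.0, -0.1, 164.9]
wrist_force: [0.0, 0.4, -6.6]
opening: 0.0131
grasp_force: 54.9
```

Call:
carry_out:
  moves: "0 0 -0.2 0 0 5 5;0 0 -0.4 0 0 10 5;0 0 -0.6 0 0 15 5;0 0 -0.8 0 0 20 5;0 0 -1 0 0 25 5;0 0 -1 0 0 20 5;0 0 -1.2 0 0 15 5;0 0 -1.4 0 0 10 5;0 0 -1.6 0 0 5 5;0 0 -1.8 0 0 0 5;0 0 -2 0 0 -5 5;0 0 -2.2 0 0 -10 5;0 0 -2.4 0 0 -15 5;0 0 -2.6 0 0 -20 5;0 0 -2.8 0 0 -25 5;0 0 -2.8 0 0 -20 5;0 0 -3 0 0 -15 5;0 0 -3.2 0 0 -10 5;0 0 -3.4 0 0 -5 5;0 0 -3.6 0 0 0 5"

```text
time: 14.65
ee_pos: [0.4363, -0.1647, 0.0708]
tcp_rot: [180.0, -0.1, 164.9]
wrist_force: [1.1, -0.5, -8.0]
opening: 0.0131
grasp_force: 54.9
```

Call:
carry_out:
  moves: "0 0 -0.2 0 0 5 5;0 0 -0.4 0 0 10 5;0 0 -0.6 0 0 15 5;0 0 -0.8 0 0 20 5;0 0 -1 0 0 25 5;0 0 -1 0 0 20 5;0 0 -1.2 0 0 15 5;0 0 -1.4 0 0 10 5;0 0 -1.6 0 0 5 5;0 0 -1.8 0 0 0 5;0 0 -2 0 0 -5 5;0 0 -2.2 0 0 -10 5;0 0 -2.4 0 0 -15 5;0 0 -2.6 0 0 -20 5;0 0 -2.8 0 0 -25 5;0 0 -2.8 0 0 -20 5;0 0 -3 0 0 -15 5;0 0 -3.2 0 0 -10 5;0 0 -3.4 0 0 -5 5;0 0 -3.6 0 0 0 5"

```text
time: 16.65
ee_pos: [0.437, -0.1649, 0.0755]
tcp_rot: [180.0, 0.0, 164.9]
wrist_force: [0.6, 0.4, -0.4]
opening: 0.0129
grasp_force: 56.0
```

```bash
python3 st.py
```

```text
16.65 [ 0.437  -0.1649  0.0755] [179.9631   0.0444 164.8885] 0.012879176988158793 56.01131200790405
F tool [-0.432   0.5114  0.3586] T [-0.1578  0.0008 -0.0508]
```

Up 18.5 mm and the pull has gone, so the bore has let go. Lifting gently clear, then looking.

Call:
carry_out:
  moves: "0 0 -1 0 0 0 5;0 0 -2 0 0 0 5;0 0 -3 0 0 0 5;0 0 -4 0 0 0 5;0 0 -6 0 0 0 5;0 0 -9 0 0 0 5;0 0 -14 0 0 0 5;0 0 -20 0 0 0 5;0 0 -30 0 0 0 5;0 0 -40 0 0 0 5;0 0 -55 0 0 0 5;0 0 -70 0 0 0 5;0 0 -80 0 0 0 5;0 0 -80 0 0 0 5"

```text
time: 18.05
ee_pos: [0.4374, -0.1654, 0.1571]
tcp_rot: [-180.0, 0.2, 165.0]
wrist_force: [-0.2, 0.3, -2.1]
opening: 0.0131
grasp_force: 55.9
```

Run:
```python
from h import *
import cv2
exec(open("st.py").read())
s=bot.camera("scene")
B=cv2.resize(s["img"][90:240,150:350],(800,600),interpolation=cv2.INTER_CUBIC)
cv2.imwrite("pics/p7.png",B[:,:,::-1])
print(Rt.inv().apply([.657,.06,.155]-o["ee_pos"]))
```

```text
18.05 [ 0.4374 -0.1654  0.1571] [-179.9841    0.1564  164.9804] 0.013078398139395523 55.91897964477539
F tool [0.2818 0.1989 2.0574] T [ 0.0116 -0.0602  0.0368]
[-0.1537  0.2746  0.0024]
```

View pics/p7.png

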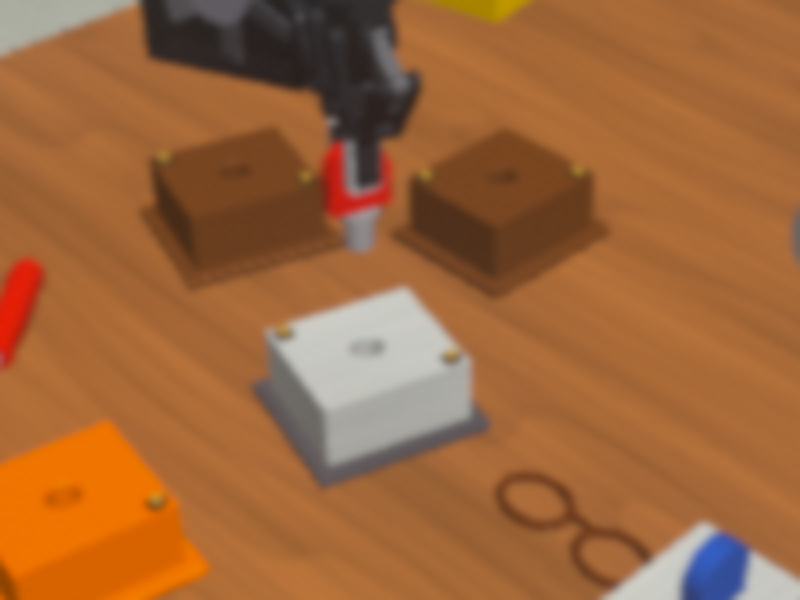

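The former is held at (358,190), and the block sits seated with an empty bore at (366,348). Carrying it to the tray.

Call:
carry_out:
  moves: "-10 18 0 0 0 0 5;-25 45 0 0 0 0 5;-42 75 0 0 0 0 5;-60 107 0 0 0 0 5;-78 139 0 0 0 0 5;-96 171 0 0 0 0 5;-114 203 0 0 0 0 5;-130 232 0 0 0 0 5;-143 255 0 0 0 0 5;-151 269 0 0 0 0 5;-154 275 0 0 0 0 5;-154 275 0 0 0 0 5;-154 275 15 0 0 0 5;-154 275 35 0 0 0 5;-154 275 60 0 0 0 5;-154 275 80 0 0 0 5;-154 275 95 0 0 0 5;-154 275 105 0 0 0 5;-154 275 110 0 0 0 5;-154 275 110 0 0 0 5"

```text
time: 20.1
ee_pos: [0.6565, 0.0604, 0.0449]
tcp_rot: [-180.0, -0.0, 165.0]
wrist_force: [0.5, -0.2, -1.2]
opening: 0.0131
grasp_force: 56.0
```

Run:
```python
from h import *
import cv2
exec(open("st.py").read())
s=bot.camera("scene")
B=cv2.resize(s["img"][200:350,150:350],(800,600),interpolation=cv2.INTER_CUBIC)
cv2.imwrite("pics/p8.png",B[:,:,::-1])
```

```text
20.1 [0.6565 0.0604 0.0449] [-179.9938   -0.0164  164.9704] 0.013054133113380507 55.968167781829834
F tool [-0.515  -0.1065  1.1664] T [-0.0284  0.0358  0.015 ]
```

View pics/p8.png

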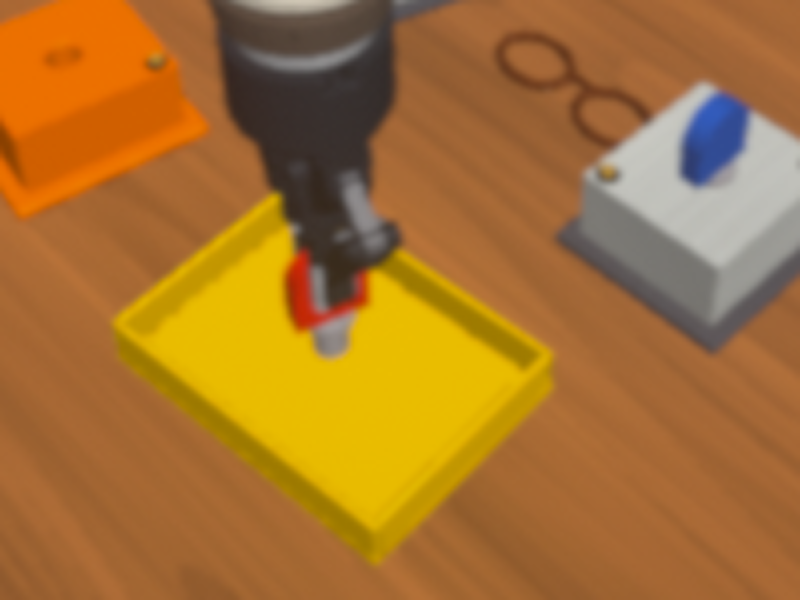

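The former hangs over the tray at (330,300), with the shank at (332,345). Lowering it the last bit in small steps.

Call:
carry_out:
  moves: "0 0 4 0 0 0 5;0 0 8 0 0 0 5;0 0 10 0 0 0 5;0 0 11 0 0 0 5;0 0 12 0 0 0 5;0 0 12 0 0 0 5"

```text
time: 20.75
ee_pos: [0.6566, 0.0606, 0.033]
tcp_rot: [-180.0, -0.0, 165.0]
wrist_force: [-0.6, -0.2, -1.5]
opening: 0.013
grasp_force: 56.0
```

Call:
carry_out:
  moves: "0 0 0.5 0 0 0 5;0 0 1 0 0 0 5;0 0 1 0 0 0 5"

```text
time: 21.05
ee_pos: [0.6567, 0.0606, 0.0321]
tcp_rot: [-180.0, 0.0, 165.0]
wrist_force: [-0.1, -0.2, -0.6]
opening: 0.0125
grasp_force: 56.0
```

Call:
carry_out:
  moves: "0 0 0.5 0 0 0 5;0 0 1 0 0 0 5;0 0 1 0 0 0 5"

```text
time: 21.35
ee_pos: [0.6566, 0.0606, 0.031]
tcp_rot: [-180.0, -0.0, 165.0]
wrist_force: [-0.3, 0.5, -1.5]
opening: 0.0127
grasp_force: 56.0
```

Call:
carry_out:
  moves: "0 0 0.5 0 0 0 5;0 0 1 0 0 0 5;0 0 1 0 0 0 5"

```text
time: 21.65
ee_pos: [0.6567, 0.0606, 0.0301]
tcp_rot: [180.0, 0.0, 165.0]
wrist_force: [0.1, -0.2, -0.4]
opening: 0.0128
grasp_force: 56.0
```

Call:
carry_out:
  moves: "0 0 0.5 0 0 0 5;0 0 1 0 0 0 5;0 0 1 0 0 0 5"

```text
time: 21.95
ee_pos: [0.6568, 0.0606, 0.03]
tcp_rot: [180.0, 0.0, 165.0]
wrist_force: [-1.6, -0.6, 5.8]
opening: 0.0131
grasp_force: 56.9
```

Call:
carry_out:
  moves: "0 0 0.5 0 0 0 5;0 0 1 0 0 0 5;0 0 1 0 0 0 5"

```text
time: 22.25
ee_pos: [0.6569, 0.0606, 0.03]
tcp_rot: [180.0, 0.1, 165.0]
wrist_force: [-3.9, -0.8, 11.0]
opening: 0.0128
grasp_force: 57.8
```

Touchdown at about 11 N. I'll ease up 1.5 mm, release, then rise straight up.

Call:
carry_out:
  moves: "0 0 -1 0 0 0 5;0 0 -1.5 0 0 0 5;0 0 -1.5 0 0 0 20;0 0 -1.5 0 0 0 30;0 0 -1.5 0 0 0 40;0 0 -1.5 0 0 0 45;0 0 -1.5 0 0 0 45;0 0 -10 0 0 0 45;0 0 -25 0 0 0 45;0 0 -50 0 0 0 45;0 0 -85 0 0 0 45;0 0 -130 0 0 0 45;0 -50 -160 0 0 0 45;0 -100 -160 0 0 0 45;0 -150 -160 0 0 0 45;0 -200 -160 0 0 0 45;0 -200 -160 0 0 0 45;0 -200 -160 0 0 0 45"

```text
time: 24.05
ee_pos: [0.6045, -0.1341, 0.1896]
tcp_rot: [180.0, 0.1, 164.8]
wrist_force: [0.9, 0.5, 0.9]
opening: 0.045
grasp_force: 0.0
```

Run:
```python
from h import *
import cv2
exec(open("st.py").read())
for n in("top","scene"):
    c=bot.camera(n);h=cv2.cvtColor(c["img"],cv2.COLOR_RGB2HSV)
    m=(((h[...,0]<4)|(h[...,0]>175))&(h[...,1]>180)&(h[...,2]>90)).astype(np.uint8)
    k,_,st,ce=cv2.connectedComponentsWithStats(m)
    for i in range(1,k):
        if st[i,4]>15: print(n,st[i],ce[i],ray(c,[ce[i]],.05),ray(c,[ce[i]],.011))
    print("expected standing",proj(c,[[.657,.06,z] for z in(.03,.074)]))
```

```text
24.05 [ 0.6045 -0.1341  0.1896] [179.9897   0.0969 164.8162] 0.04501051799223615 0.0
F tool [-0.7429  0.7107 -0.8984] T [-0.0043  0.0203  0.0823]
top [192 105   8  16  81] [195.3457 112.3704] [[0.66   0.0623 0.05  ]] [[0.6739 0.0684 0.011 ]]
top [362 142  33  32 350] [378.3143 157.9943] [[ 0.5473 -0.3877  0.05  ]] [[ 0.5562 -0.4017  0.011 ]]
expected standing [[197.4257 116.2554]
 [194.811  110.1425]]
scene [146 156  13  24 134] [152.7015 167.0075] [[ 0.5769 -0.3577  0.05  ]] [[ 0.5534 -0.4079  0.011 ]]
expected standing [[232.4813 282.2998]
 [231.3052 267.8393]]
```

Run:
```python
from h import *
c=bot.camera("scene")["img"].astype(int)
m=(c[...,0]>90)&(c[...,1]<60)&(c[...,2]<60);m[:230]=0
y,x=np.nonzero(m);print(len(x),x.min(),x.max(),y.min(),y.max(),x.mean(),y.mean())
print(c[255:295:4,231])
```

```text
273 223 367 266 344 233.0952380952381 276.38461538461536
[[165 127   0]
 [228 182   0]
 [238 188   0]
 [228  44   0]
 [217  44   2]
 [203  44   1]
 [204  45   2]
 [203  50  18]
 [160 147 143]
 [139 129 123]]
```

```bash
python3 -c "
from workcell import bot
print(bot.job_done())"
```

```text
the job is handed in; nothing more can be done
None
```

I twisted the red former out with its block still seated, stood it in the yellow tray and let go; the blue one was left alone, and the job was handed in at about 24 s (no verdict was returned).

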